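# Hang the drying cartridge and hold the housing cover ready for its screws

### The job

Hang the steel drying cartridge by its bail on the hook inside the open grey housing and let go of it, so that it hangs free. Then pick up the cover plate by its handle and hold it level over the housing, about 15 mm above the three threaded bosses and touching nothing else, each of its three holes in line with the threaded hole that belongs to it, ready for a colleague to start the screws. Finish while still holding the plate there; leave the other things on the bench alone.

Things in the scene. Friction and masses are not known exactly. Their poses are not given: they have to be found in the camera images.
- housing: Open-topped grey housing fixed to the bench, 156 (x) x 160 (y) x 112 mm high, walls 8 mm, inner floor 6 mm up. Origin: centre of underside; z up. Three 16 mm bosses stand inside from floor to rim, tops level with the rim, each with a threaded hole (thread0..2). A cable gland and a port stick out 16 mm low on the -x wall. A hook bar comes from the middle of the +x wall (see hook_seat).
- hook_seat (a point): Where the bail is to rest: on the axis of the steel hook bar, at (30, 0, 96) mm of the housing frame. The bar, 7 mm across, runs from the middle of the +x wall (x = 70) level along -x to x = 14 mm, then turns up to hook_tip; a collar of 10 mm radius covers its last 4 mm at the wall. Axes as the housing's.
- hook_tip (a point): Centre of the rounded, upturned end of the hook (7 mm across), at (10, 0, 106) mm of the housing frame; the hook's highest point is 3.5 mm above it, its foremost 3.5 mm to -x.
- thread0 (a point): Mouth of the single threaded hole at the middle of the housing's -x wall, (-62, 0, 112) mm of the housing frame.
- thread1 (a point): Mouth of the threaded hole in the +x +y corner, (62, 64, 112) mm of the housing frame.
- thread2 (a point): Mouth of the threaded hole in the +x -y corner, (62, -64, 112) mm of the housing frame.
- cover: Loose aluminium plate, 156 (x) x 160 (y) x 5 mm, 0.25 kg (+-25 %), lying flat, handle up. Origin: centre of underside. Its three 9 mm through holes fit the housing's bosses in one way only: (-62, 0), (62, 64), (62, -64) mm. Black bridge handle over the centre: bar 84 mm along x, 14 mm wide (y), 14 mm high, middle 45 mm above the underside, on 12 mm posts at x = +-34; 33 mm free below it.
- cover_grip (a point): Middle of the cover's handle bar, 45 mm above the plate's underside.
- hole0 (a point): The cover's single hole at the middle of its -x edge, at the underside; belongs over thread0.
- hole1 (a point): The cover's hole in its +x +y corner, at the underside; belongs over thread1.
- hole2 (a point): The cover's hole in its +x -y corner, at the underside; belongs over thread2.
- cartridge: Loose rigid steel cartridge, 0.12 kg (+-25 %), upright: cylinder 40 mm across, 44 mm high, with a rigid bail in its y-z plane: two upright straps (8 mm in x, 4 mm thick), outer faces 40 mm apart in y, to grip at 44 to 72 mm height; roof-shaped strap on top, peak 84 mm. Opening 32 mm wide (y), from 44 up to 80 mm at the middle, 70 at the sides. Origin: centre of underside. Half a turn is alike.
- bail_eye (a point): Point under the peak of the bail, 76 mm above the cartridge's underside: it lies on the axis of the hook bar when the cartridge hangs (the underside then 20 mm above the housing's underside, 14 mm clear of the inner floor).
- bail_grip (a point): Middle of the bail between the two upright straps, 64 mm above the cartridge's underside.
- tubes: Bystander: white rack of yellow-capped tubes, 86x126x48 mm, behind the housing. Origin: centre of its underside.
- timer: Bystander: bench timer, 65x64x71 mm. Origin: centre of its underside.
- vial: Bystander: small dropper vial, 18 mm across, 48 mm high. Origin: centre of its underside.
Things that resemble listed ones, but are neither listed nor needed, are in the scene too. What is meant by the cartridge is not red, and is the larger of those in its own colour. Leave any pink look-alike of the housing alone.

How it is judged:
By the outcome, as a careful person would: the job done as asked, in the order asked, and still so for the second after the job is handed in, while the arm keeps its last pose, push and grip.
It also fails if it takes over 58 s, if anything falls off the work surface, if the arm or the gripper's body presses on something with over 40 N, if the wrist force passes 120 N, or if a joint passes its speed limit or range.

### The arm

A 6-joint arm with a two-finger parallel gripper is mounted at the origin on a cart in front of the work surface, level with it; the furniture and walls round the work are solid. World frame = base frame: x ahead of the robot, y to its left, z up, the work surface at z = 0. Lengths are in m, angles in rad, forces in N, time in s.
With the tool pointing down it reaches from about 0.225 to 0.875 m from the base axis. Payload 3.4 kg.
Tool frame: the origin (TCP) lies on the centre line of the jaws, within the pads' length; the fingertips stand 22 mm ahead of it and the grasp point (between the pads) lies 3 mm ahead of it; z points along the fingers, y is the line along which they close (so a half turn about z gives the same grasp; the last joint's range is limited). The gripper opens to 85 mm and grips with 20 to 120 N. Pads are 22 mm wide; open, the fingers measure 114 mm over their backs; the gripper's body (76 mm by 85 mm) begins 54 mm behind the grasp point. The pads swing forward as they close: fully open they stand 13 mm farther back than shut.
Start: joints at [1.224, 0.276, 1.505, -0, 1.361, -0.121], TCP at [0.129, 0.56, 0.253] pointing down, gripper open.
Joint ranges: [-2.89, 2.89], [-0.75, 2.08], [0.22, 2.7], [-1.18, 4.32], [0.11, 2.71], [-2.7, 2.7]. Speed limits (rad/s): [2.57, 2.57, 3.14, 3.14, 3.14, 3.14].

### API

Orientations are given as a unit quaternion [w, x, y, z].
In Python, from rig import readout, optics, ticket gives the robot as it stands. The module is installed in compiled form; this text tells all that it offers.
- The arm moves only by the shell command python3 -m handwheel FILE [OPENING] [FORCE], which reads ROWS from the file FILE. ROWS is a JSON list that holds a single list of rows (three levels of brackets), with 1 to 5 rows, each of 4 numbers: dx, dy, dz in m, then a turn about the tool's z in rad; each row shifts and turns the commanded pose from where the row before left it, along the tool's axes as they then stand; what a row does not reach is not made up. A row lasts 1/12 s, in which the tool goes at most 0.0417 m and 0.125 rad, less where a joint would pass 70% of its speed; a pose out of reach is approached as far as the arm can. OPENING is the finger opening in m, set as the command begins (- or left out keeps the last). The fingers move at their own pace and stop on an object; FORCE is the grip in N (left out, the last holds). Time passes only in rows, so rows that do not move let the fingers close. It prints the time, the measured TCP pose, the force, the opening and the grip force at its end. Input that does not fit is refused with a message, and nothing moves.
- readout.get_state(): the state, without advancing time (a new reading comes with each control period).
- optics.get_image(name): name is "side" or "top"; returns a dict with "img" (480x640x3 uint8, red, green, blue), "camera_matrix" (3x3 intrinsics, pixels), "T" (4x4, takes a point from camera to world coordinates). Camera axes: x right, y down, z forward; pixel columns grow to the right and rows downward; lengths in m; the calibration is good to about 2 mm. A picture is of the moment at which its call begins. There is no depth.
- ticket.sign_off(): hands the job in; it is judged then, once.
The state is a dict: "clock": time; "qpos": joint angles; "qd": joint speeds; "effort": joint torques, N m; "position": TCP position; "ee_rot": TCP orientation; "contact_force": force on the tool from outside, world axes, zero at the start; "moment": the same for the moment, N m; "width": finger opening in m; "gripper_force": force on a finger pad.
Only numpy, scipy, OpenCV 4.12 (cv2) and the standard library are available. Lean on these libraries where they do the work, as an engineer would, in place of code of your own. Each camera call takes 0.05 s, during which the arm holds its last target. There are 200 camera calls.

## Working session

There is one attempt and no reset: what is moved stays moved. The work goes in short steps, Python scripts to look and compute and a shell command to move; the robot and the scene stay as the last step left them, time stands still between calls to the robot, and variables do not carry over. Pictures are saved under pics/ and viewed, at most 10 in all, crops included, and the job is handed in when it is done.

```bash
mkdir -p pics; cat > h.py <<'E'
import numpy as np, cv2
from rig import readout, optics, ticket
def snap(name,fn):
    d=optics.get_image(name); np.savez('pics/'+fn+'.npz',img=d['img'],K=d['camera_matrix'],T=d['T'])
    cv2.imwrite('pics/'+fn+'.png',d['img'][:,:,::-1]); return d
def load(fn): return np.load('pics/'+fn+'.npz')
def ray(d,u,v):
    r=d['T'][:3,:3]@np.linalg.solve(d['K'],[u,v,1.]); return d['T'][:3,3],r
def at_z(d,u,v,z):
    o,r=ray(d,u,v); return o+r*(z-o[2])/r[2]
def proj(d,P):
    P=np.atleast_2d(P); c=(P-d['T'][:3,3])@d['T'][:3,:3]; p=c@d['K'].T; return p[:,:2]/p[:,2:]
def crop(fn,out,u0,v0,u1,v1,s):
    cv2.imwrite('pics/'+out+'.png',cv2.resize(load(fn)['img'][v0:v1,u0:u1,::-1],None,fx=s,fy=s,interpolation=cv2.INTER_CUBIC))
E
python3 - <<'E'
from h import *
for n in('top','side'):
    d=snap(n,n+'0'); print(n,d['camera_matrix'].round(1).tolist(),d['T'].round(3).tolist())
print(readout.get_state())
E
```

```text
top [[523.0, 0.0, 318.9], [0.0, 523.0, 237.5], [0.0, 0.0, 1.0]] [[-0.018, -0.995, 0.096, 0.435], [-1.0, 0.019, 0.007, -0.021], [-0.009, -0.096, -0.995, 1.501], [0.0, 0.0, 0.0, 1.0]]
side [[601.8, 0.0, 320.1], [0.0, 601.8, 243.2], [0.0, 0.0, 1.0]] [[0.997, -0.028, 0.079, 0.448], [-0.08, -0.592, 0.802, -1.271], [0.024, -0.806, -0.592, 1.003], [0.0, 0.0, 0.0, 1.0]]
{'clock': 0.1, 'qpos': array([ 1.22398473e+00,  2.76472384e-01,  1.50600958e+00,  2.33438620e-06,
        1.36067584e+00, -1.20972610e-01]), 'qd': array([-0.00168989, -0.00091621, -0.00263682, -0.0019159 , -0.00138443,
       -0.00102178]), 'effort': array([ 9.92415698e-04, -4.17701304e+01, -2.46401471e+01, -3.62089295e-04,
        5.81432803e-03, -4.16402528e-06]), 'position': array([0.1285968 , 0.55998983, 0.25255882]), 'ee_rot': array([-1.82484154e-04,  1.12679885e-01,  9.93631034e-01, -7.61002696e-04]), 'contact_force': array([-0.17356249, -0.05361944, -0.419928  ]), 'moment': array([-0.03181683, -0.00830365,  0.00469744]), 'gripper_force': 0.0, 'width': 0.08543586476366404}
```

View pics/top0.png

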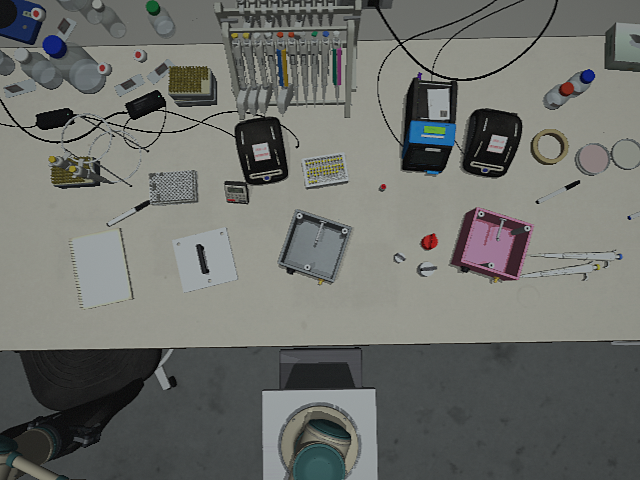

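View pics/side0.png

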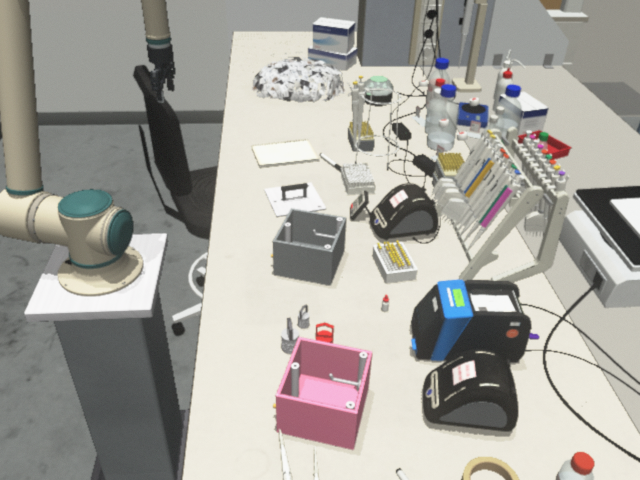

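The top view shows the grey housing at (316,247), the cover at (205,260), and the pink look-alike at (493,245). There are three cartridge candidates: red (430,241), small steel (399,258) and larger steel (428,268). The larger steel one fits the description, and I'll confirm that enlarged.

```bash
python3 - <<'E'
from h import *
R=lambda fn,u0,v0,u1,v1,w,h: cv2.resize(load(fn)['img'][v0:v1,u0:u1,::-1],(w,h),interpolation=cv2.INTER_CUBIC)
# top: 385..445 x 228..288 at x6.667 ; side: 275..345 x 295..365 
a=R('top0',385,228,445,288,400,400); b=R('side0',275,297,345,367,400,400)
cv2.imwrite('pics/cart.png',np.hstack([a,b]))
# housing & cover top: 270..360 x 200..290; 165..245 x 220..300
a=R('top0',272,202,360,290,400,400); b=R('top0',165,220,245,300,400,400)
cv2.imwrite('pics/hc.png',np.hstack([a,b]))
E
```

```text
(no output)
```

View pics/cart.png

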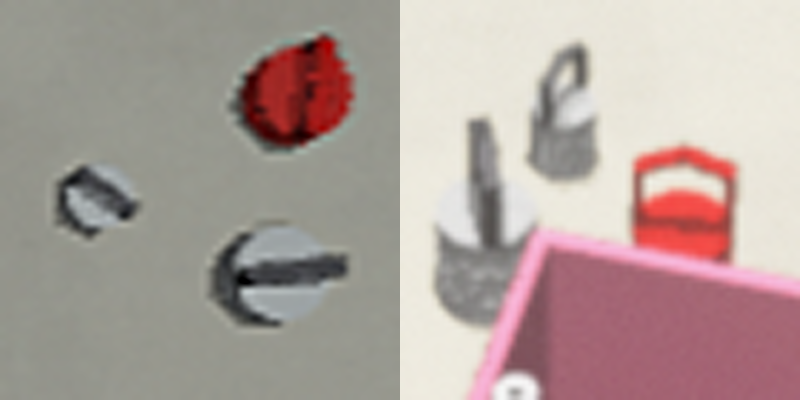

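View pics/hc.png

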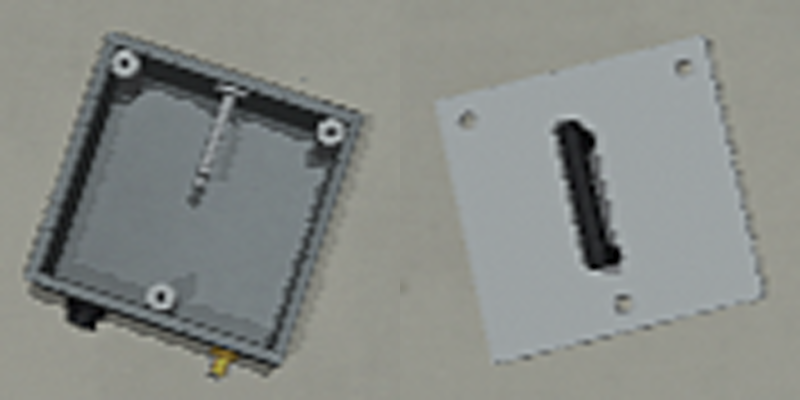

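The larger steel cartridge is confirmed, with its top face at crop (283,272) and its bail nearly along y. The single holes of both housing and cover face the robot. Next I'll compute the poses.

```bash
cat > m.py <<'E'
from h import *
def fit2(M,W):  # rigid 2D
    M=np.array(M,float);W=np.array(W)[:,:2];a=M-M.mean(0);b=W-W.mean(0)
    y=np.arctan2((a[:,0]*b[:,1]-a[:,1]*b[:,0]).sum(),(a*b).sum());c,s=np.cos(y),np.sin(y);R=np.array([[c,-s],[s,c]])
    t=W.mean(0)-R@M.mean(0); return t,y,np.linalg.norm((M@R.T+t)-W,axis=1)
def tf(t,y,P):
    c,s=np.cos(y),np.sin(y);P=np.atleast_2d(P).astype(float);return np.c_[P[:,:2]@np.array([[c,-s],[s,c]]).T+t,P[:,2]]
H3=[(-.062,0),(.062,.064),(.062,-.064)]
E
python3 - <<'E'
from m import *
d=load('top0'); s=load('side0')
px=lambda x,y,u0,v0,k:(u0+(x+.5)/k-.5, v0+(y+.5)/k-.5)
k=400/88
W=[at_z(d,*px(x,y,272,202,k),.112) for x,y in((160,297),(125,63),(330,132))]
h=fit2(H3,W);print('housing',h)
W=[at_z(d,*px(x,y,165,220,5),.005) for x,y in((223,303),(67,119),(284,67))]
c=fit2(H3,W);print('cover',c)
k=400/60
C=at_z(d,*px(283,272,385,228,k),.044);print('cart',C)
A=at_z(d,*px(343,266,385,228,k),.072);B=at_z(d,*px(240,276,385,228,k),.046);print(A,B)
yaw=np.arctan2(*(B-A)[[1,0]])-np.pi/2;print('yaw',yaw)
for n,P in(('hous',tf(h[0],h[1],[(-.062,0,.112),(.062,.064,.112),(.062,-.064,.112),(.01,0,.106)])),('cov',tf(c[0],c[1],[(-.042,0,.045),(.042,0,.045),(-.062,0,.005),(.062,.064,.005),(.062,-.064,.005)])),('cart',tf(C[:2],yaw,[(0,0,.084),(0,.02,.070),(0,-.02,.07),(0,0,.044)]))):
    print(n,proj(s,P).round(1).tolist(),proj(d,P).round(1).tolist())
# overlays in the side picture
im=cv2.resize(s['img'][170:370,240:370,::-1],None,fx=4,fy=4,interpolation=cv2.INTER_CUBIC)
im2=cv2.resize(s['img'][170:290,255:355,::-1],None,fx=5,fy=5,interpolation=cv2.INTER_CUBIC)
def mark(im,P,u0,v0,k):
    for u,v in proj(s,P): cv2.circle(im,(int((u+.5-u0)*k),int((v+.5-v0)*k)),3,(0,0,255),1)
mark(im2,tf(h[0],h[1],[(-.062,0,.112),(.062,.064,.112),(.062,-.064,.112),(.01,0,.106),(.07,0,.096)]),255,170,5)
mark(im2,tf(c[0],c[1],[(-.042,0,.045),(.042,0,.045),(-.062,0,.005),(.062,.064,.005),(.062,-.064,.005)]),255,170,5)
im3=cv2.resize(s['img'][310:360,280:310,::-1],(300,500),interpolation=cv2.INTER_CUBIC)
mark(im3,tf(C[:2],yaw,[(0,0,.084),(0,.02,.072),(0,-.02,.072),(0,0,.044),(0,-.02,.044),(0,.02,.044)]),280,310,10)
cv2.imwrite('pics/chk.png',np.hstack([cv2.resize(im2,(500,600)),cv2.copyMakeBorder(im3,0,100,0,0,0)]))
E
```

```text
housing (array([0.54988039, 0.0022119 ]), np.float64(-0.343484568816937), array([0.00021525, 0.00022334, 0.00042963]))
cover (array([0.52378428, 0.31958154]), np.float64(0.2217056747507429), array([0.00026165, 0.00033467, 0.00016781]))
cart [ 0.48430612 -0.30888731  0.044     ]
[ 0.48535935 -0.32790989  0.072     ] [ 0.48290229 -0.29057122  0.046     ]
yaw 0.06571002930151781
hous [[289.0, 224.3], [341.0, 219.1], [329.0, 246.7], [315.6, 230.9]] [[306.7, 267.0], [299.0, 215.5], [344.4, 230.6], [315.5, 241.6]]
cov [[282.7, 189.2], [309.1, 185.5], [276.6, 201.2], [309.3, 185.5], [321.1, 206.4]] [[204.4, 273.0], [197.9, 243.8], [209.1, 280.2], [178.1, 243.5], [221.4, 232.9]]
cart [[291.6, 320.8], [290.7, 319.2], [292.6, 331.9], [291.7, 333.9]] [[429.9, 267.8], [421.6, 268.6], [436.2, 267.4], [427.0, 268.4]]
```

View pics/chk.png

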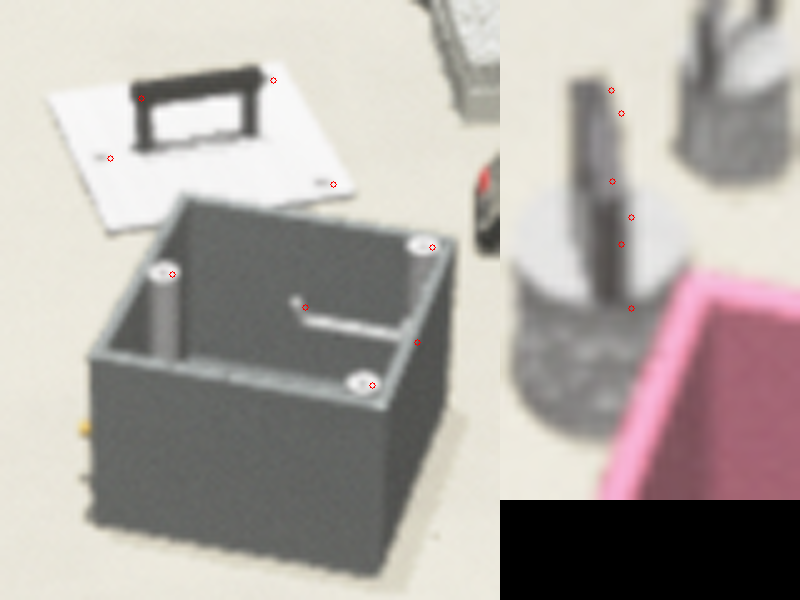

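Residuals are under 0.5 mm in the top view. In the side view the predictions sit about 2 px to the right, which is the stated calibration error in x, so I'll split the difference with x about −2.5 mm. Next I'll travel to above the cartridge.

```bash
cat > go.py <<'E'
import sys; from h import *
from scipy.spatial.transform import Rotation as Ro
def delta(p,ang):
    s=readout.get_state(); q=s['ee_rot']; R=Ro.from_quat([q[1],q[2],q[3],q[0]]).as_matrix()
    a=np.arctan2(R[1,1],R[0,1]); t=-((ang-a+np.pi)%(2*np.pi)-np.pi)
    print('t',round(s['clock'],2),'pos',s['position'].round(4),'ang',round(a,4),'tilt',R[:2,2].round(4),'w',round(s['width'],4),'F',s['contact_force'].round(1),'q',s['qpos'].round(2))
    dw=np.array(p)-s['position']
    print('turn',round(t,4),'tool d now',(R.T@dw).round(4)); c,sn=np.cos(ang),np.sin(ang)
    print('  d after turn',np.array([-sn*dw[0]+c*dw[1], c*dw[0]+sn*dw[1], -dw[2]]).round(4))
if __name__=='__main__': v=[float(x) for x in sys.argv[1:]]; delta(v[:3],v[3])
E
echo '[[[0,0,0,-0.1],[0,0,0,-0.1],[0,0,0,-0.09],[0,0,0,0]]]' > m.json && python3 -m handwheel m.json 0.085 && python3 go.py .482 -.309 .18 1.636
```

```text
clock: 0.43
position: [0.1286, 0.5602, 0.2528]
ee_rot: [-0.0, -0.033, 0.999, -0.0]
contact_force: [-0.5, 0.0, -0.1]
width: 0.0849
gripper_force: 0.0
t 0.43 pos [0.1286 0.5602 0.2528] ang 1.6364 tilt [-0.0003 -0.001 ] w 0.0849 F [-0.5  0.  -0.1] q [ 1.22  0.28  1.51  0.    1.36 -0.41]
turn 0.0004 tool d now [-0.2956 -0.8904  0.0735]
  d after turn [-0.296  -0.8904  0.0728]
```

```bash
R='x'; echo '[[[-0.012,-0.036,0,0],[-0.012,-0.036,0,0],[-0.012,-0.036,0,0],[-0.012,-0.036,0,0],[-0.012,-0.036,0,0]]]' > m.json && python3 -m handwheel m.json >/dev/null
echo '[[[-0.012,-0.036,0,0],[-0.012,-0.036,0,0],[-0.012,-0.036,0,0],[-0.012,-0.036,0,0],[-0.012,-0.036,0,0]]]' > m.json && python3 -m handwheel m.json >/dev/null
echo '[[[-0.012,-0.036,0,0],[-0.012,-0.036,0,0],[-0.012,-0.036,0,0],[-0.012,-0.036,0,0],[-0.012,-0.036,0,0]]]' > m.json && python3 -m handwheel m.json >/dev/null
echo '[[[-0.012,-0.036,0,0],[-0.012,-0.036,0,0],[-0.012,-0.036,0,0],[-0.012,-0.036,0,0],[-0.012,-0.036,0,0]]]' > m.json && python3 -m handwheel m.json >/dev/null
echo '[[[-0.012,-0.036,0.02,0],[-0.012,-0.036,0.02,0],[-0.012,-0.036,0.02,0],[-0.012,-0.036,0.015,0],[0,0,0,0]]]' > m.json && python3 -m handwheel m.json >/dev/null; python3 go.py .482 -.309 .07 1.636
```

```text
t 2.52 pos [ 0.4718 -0.2862  0.176 ] ang 1.6291 tilt [-0.0018 -0.0013] w 0.0855 F [-0.5 -0.5  0.1] q [-0.67  0.3   1.68 -0.    1.17 -2.3 ]
turn -0.0069 tool d now [-0.009  -0.0233  0.106 ]
  d after turn [-0.0087 -0.0234  0.106 ]
```

```bash
echo '[[[-0.0085,-0.0235,0,-0.007],[0,0,0.02,0],[0,0,0.02,0],[0,0,0,0]]]' > m.json && python3 -m handwheel m.json >/dev/null; python3 - <<'E'
from h import *
s=snap('side','s1'); t=snap('top','t1')
R=lambda d,u0,v0,u1,v1: cv2.resize(d['img'][v0:v1,u0:u1,::-1],(400,500),interpolation=cv2.INTER_CUBIC)
cv2.imwrite('pics/v1.png',np.hstack([R(s,260,270,340,370),R(t,390,225,470,325)]))
E
python3 go.py .482 -.309 .07 1.636
```

```text
t 2.95 pos [ 0.4798 -0.3025  0.1396] ang 1.6409 tilt [-0.0016  0.0015] w 0.0848 F [-0.4  0.3  0.2] q [-0.69  0.35  1.69  0.    1.1  -2.33]
turn 0.0049 tool d now [-0.0018 -0.0067  0.0696]
  d after turn [-0.0018 -0.0066  0.0696]
```

View pics/v1.png

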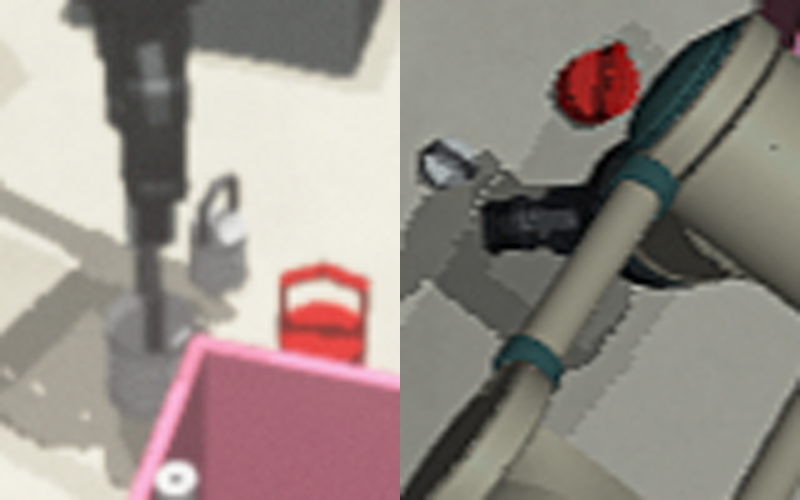

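```bash
echo '[[[0,-0.0066,0,0],[0,0,0,0],[0,0,0.024,0],[0,0,0.024,0],[0,0,0.0236,0]]]' > m.json && python3 -m handwheel m.json 0.062 >/dev/null; echo '[[[0,0,0,0],[0,0,0,0]]]' > m.json && python3 -m handwheel m.json>/dev/null; python3 go.py .480 -.309 .068 1.636
echo '[[[0,0,0,0],[0,0,0,0],[0,0,0,0],[0,0,0,0],[0,0,0,0]]]' > m.json && python3 -m handwheel m.json 0.03 40;python3 go.py .480 -.309 .068 1.636
```

```text
t 3.53 pos [ 0.4807 -0.3096  0.0685] ang 1.6418 tilt [-0.0008  0.0008] w 0.0624 F [-0.1 -1.2 -0.2] q [-0.69  0.43  1.77  0.    0.94 -2.34]
turn 0.0058 tool d now [0.0006 0.0007 0.0005]
  d after turn [0.0006 0.0007 0.0005]
clock: 3.95
position: [0.482, -0.3106, 0.0705]
ee_rot: [0.002, -0.036, 0.999, -0.001]
contact_force: [0.5, 0.7, 6.3]
width: 0.0393
gripper_force: 40.0
t 3.95 pos [ 0.482  -0.3106  0.0705] ang 1.6419 tilt [ 0.0034 -0.0024] w 0.0393 F [0.5 0.7 6.3] q [-0.69  0.43  1.77  0.    0.94 -2.34]
turn 0.0059 tool d now [0.0019 0.0018 0.0025]
  d after turn [0.0019 0.0017 0.0025]
```

```bash
echo '[[[0,0,-0.02,0],[0,0,-0.035,0],[0,0,-0.035,0],[0,0,-0.035,0],[0,0,-0.035,0]]]' > m.json && python3 -m handwheel m.json - 50 >/dev/null; echo '[[[0,0,0,0],[0,0,0,0]]]' > m.json && python3 -m handwheel m.json; python3 - <<'E'
from h import *
from m import tf
import subprocess
# housing pose, top fit with x -2.5 mm; hang-approach point (-24,0) in housing
t=np.array([.5474,.0022]);print(tf(t,-.3435,[(-.024,0,0),(.03,0,0)]))
E
python3 go.py 0.525 .0103 .23 1.2273
python3 - <<'E'
from h import *
s=snap('side','s2'); t=snap('top','t2')
R=lambda d,u0,v0,u1,v1: cv2.resize(d['img'][v0:v1,u0:u1,::-1],(400,500),interpolation=cv2.INTER_CUBIC)
cv2.imwrite('pics/v2.png',np.hstack([R(s,250,230,330,330),R(t,390,225,470,325)]))
E
```

```text
clock: 4.53
position: [0.4818, -0.3106, 0.2313]
ee_rot: [0.002, -0.036, 0.999, -0.002]
contact_force: [0.6, 0.5, -3.4]
width: 0.0389
gripper_force: 50.4
[[ 0.52480204  0.01028283  0.        ]
 [ 0.57564745 -0.00790354  0.        ]]
t 4.53 pos [ 0.4818 -0.3106  0.2313] ang 1.6421 tilt [ 0.0047 -0.004 ] w 0.0389 F [ 0.6  0.5 -3.4] q [-0.69  0.28  1.55 -0.    1.3  -2.34]
turn 0.4148 tool d now [-6.60e-02  3.17e-01  2.00e-04]
  d after turn [0.0674 0.3167 0.0013]
```

View pics/v2.png

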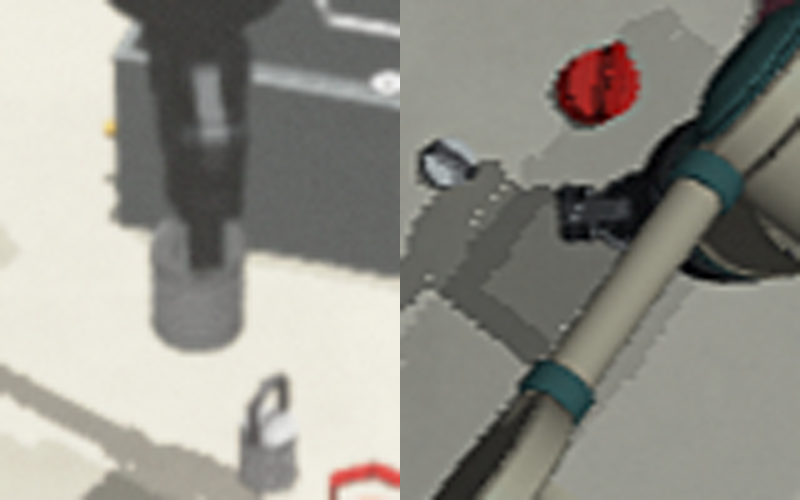

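The lift worked: the cartridge hangs upright in the jaws, with its cylinder centred at u≈289.6 and its bottom edge at v≈299.6 in the side view. I'll compare that with the projection to calibrate the side camera against the robot, then turn.

```bash
python3 - <<'E'
from h import *
from m import tf
s=load('s2'); th=np.linspace(0,6.28,100)
for z0 in(.0685,.0705):
  b=proj(s,np.c_[.4818+.02*np.cos(th),-.3106+.02*np.sin(th),0*th+.2313-z0]); print(z0,b[:,0].min(),b[:,0].max(),b[:,1].max())
E
echo '[[[0,0,0,0.1],[0,0,0,0.1],[0,0,0,0.1],[0,0,0,0.1],[0,0,0,0.0147]]]' > m.json && python3 -m handwheel m.json; echo '[[[0,0.03,0,0],[0,0.04,0,0],[0,0.04,0,0],[0,0.04,0,0],[0,0.04,0,0]]]' > m.json && python3 -m handwheel m.json>/dev/null; python3 go.py 0.525 .0103 .23 1.2273
```

```text
0.0685 280.83401732100026 299.8087805851015 300.5670301489693
0.0705 280.8476623345835 299.8047458551654 301.2853133286475
clock: 5.05
position: [0.4798, -0.309, 0.226]
ee_rot: [-0.002, 0.172, 0.985, 0.001]
contact_force: [0.3, -0.5, -1.7]
width: 0.0386
gripper_force: 50.4
t 5.47 pos [ 0.5443 -0.129   0.2268] ang 1.2287 tilt [-0.0028  0.0012] w 0.0387 F [ 0.6  0.2 -1.7] q [-0.36  0.27  1.58  0.    1.29 -1.59]
turn 0.0014 tool d now [ 0.0649  0.1248 -0.003 ]
  d after turn [ 0.0651  0.1247 -0.0032]
```

```bash
echo '[[[0.016,0.031,0,0],[0.016,0.031,0,0],[0.016,0.031,0,0],[0.016,0.031,0,0],[0,0,0,0]]]' > m.json && python3 -m handwheel m.json>/dev/null;echo '[[[0,0,0,0],[0,0,0,0]]]' > m.json && python3 -m handwheel m.json>/dev/null; python3 go.py 0.5248 .0103 .20 1.2273
python3 - <<'E'
from h import *
s=snap('side','s3'); t=snap('top','t3')
R=lambda d,u0,v0,u1,v1: cv2.resize(d['img'][v0:v1,u0:u1,::-1],(400,500),interpolation=cv2.INTER_CUBIC)
cv2.imwrite('pics/v3.png',np.hstack([R(s,270,180,350,280),R(t,270,190,350,290)]))
E
```

```text
t 6.05 pos [0.5259 0.0072 0.2275] ang 1.2293 tilt [-0.0016 -0.0006] w 0.0385 F [-0.6 -0.1  0.1] q [-0.12  0.22  1.65 -0.    1.27 -1.35]
turn 0.002 tool d now [0.0021 0.0025 0.0275]
  d after turn [0.0021 0.0025 0.0275]
```

View pics/v3.png

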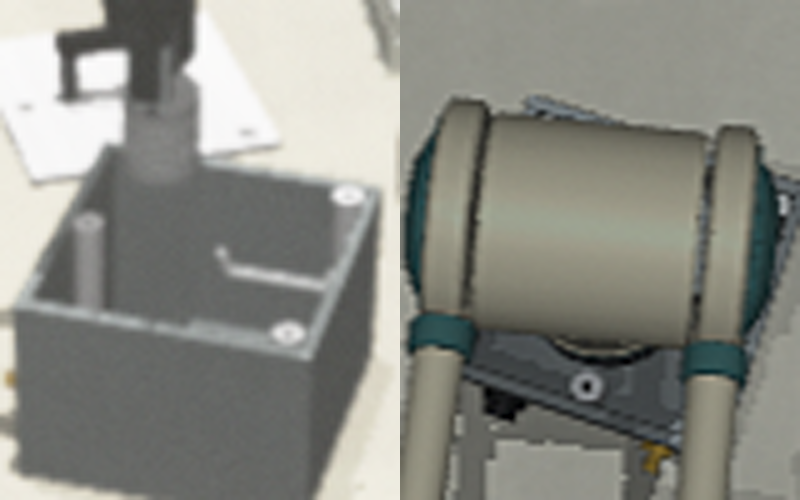

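The cartridge hangs over the housing, with its cylinder's bottom at crop (161,183), the hook tip at (220,252) and threads at (89,221), (348,195) and (289,332). I'll measure cartridge against housing in this one side picture.

```bash
python3 - <<'E'
from m import *
s=load('s3'); th=np.linspace(0,6.28,100)
b=proj(s,np.c_[.5259+.02*np.cos(th),.0072+.02*np.sin(th),0*th+.2275-.0695])
pm=np.array([(b[:,0].min()+b[:,0].max())/2,b[:,1].max()])
px=lambda x,y:np.array([270+(x+.5)/5-.5,180+(y+.5)/5-.5])
po=px(161,183); bias=po-pm; print(pm,po,'bias px',bias)
for bb in (0*bias,bias,bias*[1,0]):
  W=[at_z(s,*(px(*q)-bb),.112) for q in((89,221),(348,195),(289,332))]
  h=fit2(H3,W);print(h, at_z(s,*(px(220,252)-bb),.106), tf(h[0],h[1],[(.01,0,.106)]))
E
```

```text
[302.67753423 217.02571066] [301.8 216.2] bias px [-0.87753423 -0.82571066]
(array([0.54575347, 0.00484351]), np.float64(-0.34115940732446426), array([0.00019834, 0.00051659, 0.00036207])) [0.55439944 0.00312393 0.106     ] [[0.55517714 0.00149771 0.106     ]]
(array([0.54773314, 0.00104718]), np.float64(-0.3416527243953973), array([0.00019071, 0.00069344, 0.00054363])) [ 0.55640612 -0.00068996  0.106     ] [[ 0.55715516 -0.00230327  0.106     ]]
(array([0.54802311, 0.0047515 ]), np.float64(-0.3416895061800829), array([0.00015869, 0.0004668 , 0.00033261])) [0.55667471 0.00302085 0.106     ] [[0.55744501 0.00140071 0.106     ]]
```

```bash
echo '[[[0.0015,0.003,0.02,0],[0,0,0.025,0],[0,0,0.025,0],[0,0,0.025,0],[0,0,0.025,0]]]' > m.json && python3 -m handwheel m.json>/dev/null;echo '[[[0,0,0,0],[0,0,0,0],[0,0,0,0]]]' > m.json && python3 -m handwheel m.json; python3 go.py 0.5762 -.0076 .1075 1.2273
python3 - <<'E'
from h import *
s=snap('side','s4')
crop('s4','v4',280,180,350,260,7)
E
```

```text
clock: 6.82
position: [0.527, 0.0098, 0.1094]
ee_rot: [0.001, 0.171, 0.985, 0.0]
contact_force: [-0.2, 0.1, -0.5]
width: 0.0388
gripper_force: 50.7
t 6.82 pos [0.527  0.0098 0.1094] ang 1.2262 tilt [ 0.0017 -0.0002] w 0.0388 F [-0.2  0.1 -0.5] q [-0.11  0.33  1.82 -0.    0.99 -1.34]
turn -0.0011 tool d now [-0.0521  0.0002  0.002 ]
  d after turn [-0.0522  0.0002  0.0019]
```

View pics/v4.png

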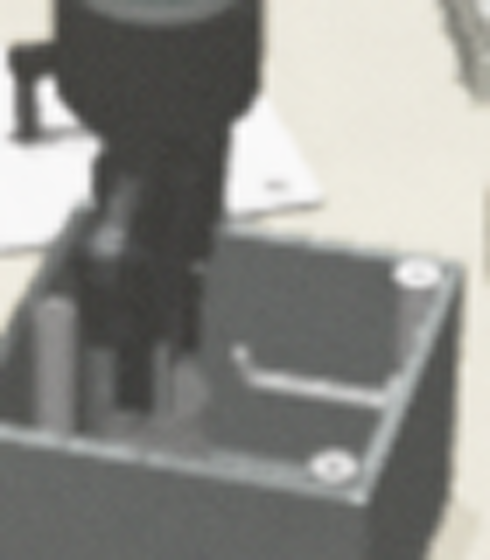

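The cartridge is down in front of the hook (tip at crop (240,355)), clear of the bosses. Now forward over the tip, checking the force.

```bash
echo '[[[-0.01,0,0,0],[-0.012,0,0,0],[-0.012,0,0,0],[0,0,0,0]]]' > m.json && python3 -m handwheel m.json; echo '[[[-0.010,0,0,0],[-0.008,0,0,0],[0,0,0,0],[0,0,0,0]]]' > m.json && python3 -m handwheel m.json; echo '[[[0,0,0.007,0],[0,0,0.006,0],[0,0,0,0],[0,0,0,0]]]' > m.json && python3 -m handwheel m.json; python3 go.py 0.5762 -.0076 .0895 1.2273
```

```text
clock: 7.2
position: [0.5625, -0.002, 0.1095]
ee_rot: [0.003, 0.171, 0.985, -0.0]
contact_force: [-0.1, 0.5, -0.3]
width: 0.0387
gripper_force: 50.8
clock: 7.53
position: [0.5752, -0.0069, 0.1082]
ee_rot: [-0.0, 0.171, 0.985, 0.0]
contact_force: [0.4, 0.4, -1.4]
width: 0.0385
gripper_force: 50.7
clock: 7.87
position: [0.5738, -0.0065, 0.0945]
ee_rot: [-0.001, 0.171, 0.985, 0.0]
contact_force: [1.0, 0.2, -0.4]
width: 0.0389
gripper_force: 50.7
t 7.87 pos [ 0.5738 -0.0065  0.0945] ang 1.2275 tilt [-0.0022  0.0004] w 0.0389 F [ 1.   0.2 -0.4] q [-0.13  0.41  1.74  0.    1.   -1.36]
turn 0.0002 tool d now [-0.0026 -0.0003  0.005 ]
  d after turn [-0.0026 -0.0003  0.005 ]
```

```bash
echo '[[[0,0,0.003,0],[0,0,0,0],[0,0,0,0]]]' > m.json && python3 -m handwheel m.json; echo '[[[0,0,0.0015,0],[0,0,0,0],[0,0,0,0]]]' > m.json && python3 -m handwheel m.json; echo '[[[0,0,0.001,0],[0,0,0,0],[0,0,0,0]]]' > m.json && python3 -m handwheel m.json; python3 go.py 0.5762 -.0076 .0895 1.2273
```

```text
clock: 8.12
position: [0.5748, -0.0067, 0.0924]
ee_rot: [-0.0, 0.171, 0.985, 0.0]
contact_force: [-0.2, -1.2, -1.4]
width: 0.0392
gripper_force: 50.7
clock: 8.37
position: [0.5749, -0.0067, 0.0909]
ee_rot: [0.0, 0.171, 0.985, 0.0]
contact_force: [0.2, 0.3, -1.8]
width: 0.039
gripper_force: 50.7
clock: 8.62
position: [0.5751, -0.0068, 0.0902]
ee_rot: [0.0, 0.171, 0.985, 0.0]
contact_force: [-0.7, 0.2, 0.5]
width: 0.0389
gripper_force: 51.0
t 8.62 pos [ 0.5751 -0.0068  0.0902] ang 1.2272 tilt [ 0.0006 -0.    ] w 0.0389 F [-0.7  0.2  0.5] q [-0.13  0.41  1.74  0.    0.99 -1.36]
turn -0.0001 tool d now [-0.0013 -0.0004  0.0007]
  d after turn [-0.0013 -0.0004  0.0007]
```

```bash
echo '[[[0,0,0.001,0],[0,0,0,0],[0,0,0,0]]]' > m.json && python3 -m handwheel m.json|sed -n 2,4p; echo '[[[0,0,0.001,0],[0,0,0,0],[0,0,0,0]]]' > m.json && python3 -m handwheel m.json|sed -n 2,4p;  echo '[[[0,0,0,0],[0,0,0,0],[0,0,0,0]]]' > m.json && python3 -m handwheel m.json|sed -n 2,4p
```

```text
position: [0.5752, -0.0068, 0.09]
ee_rot: [0.001, 0.171, 0.985, 0.0]
contact_force: [-1.7, 0.1, 7.0]
position: [0.5753, -0.0068, 0.0898]
ee_rot: [0.001, 0.171, 0.985, 0.0]
contact_force: [-2.7, 0.8, 11.0]
position: [0.5753, -0.0068, 0.0898]
ee_rot: [0.001, 0.171, 0.985, 0.0]
contact_force: [-2.1, 0.4, 10.7]
```

The hook takes the load at the predicted height. I'll relieve, release and withdraw.

```bash
echo '[[[0,0,-0.0015,0],[0,0,0,0]]]' > m.json && python3 -m handwheel m.json|sed -n 4p; echo '[[[0,0,0,0],[0,0,0,0],[0,0,0,0],[0,0,0,0],[0,0,0,0]]]' > m.json && python3 -m handwheel m.json 0.062; echo '[[[0,0,-0.015,0],[0,0,-0.025,0],[0,0,-0.03,0],[0,0,-0.04,0],[0,0,-0.03,0]]]' > m.json && python3 -m handwheel m.json>/dev/null;  python3 go.py .521 .319 .23 1.79
```

```text
contact_force: [-0.9, -0.9, 5.1]
clock: 9.95
position: [0.5748, -0.0067, 0.0891]
ee_rot: [-0.0, 0.171, 0.985, 0.0]
contact_force: [-0.2, -0.2, -0.2]
width: 0.0621
gripper_force: 0.0
t 10.37 pos [ 0.5752 -0.0068  0.2318] ang 1.2273 tilt [ 0.0016 -0.0001] w 0.0618 F [ 0.6 -0.3  0.3] q [-0.13  0.29  1.54  0.    1.31 -1.36]
turn -0.5627 tool d now [0.1608 0.2885 0.0017]
  d after turn [-0.018   0.3298  0.0018]
```

```bash
echo '[[[0.018,0.032,0,-0.11],[0.014,0.034,0,-0.11],[0.010,0.035,0,-0.115],[0.006,0.036,0,-0.115],[0.002,0.036,0,-0.115]]]' > m.json && python3 -m handwheel m.json 0.062 >/dev/null; echo '[[[0,0.036,0,0],[0,0.036,0,0],[0,0.036,0,0],[0,0,0,0],[0,0,0,0]]]' > m.json && python3 -m handwheel m.json>/dev/null; python3 go.py .522 .3196 .12 1.7925
```

```text
t 11.2 pos [0.5213 0.2804 0.2291] ang 1.796 tilt [-0.0003 -0.0003] w 0.0619 F [ 0.5 -0.1  0.3] q [ 0.38  0.32  1.51 -0.    1.32 -1.42]
turn 0.0035 tool d now [-0.0094  0.0381  0.1091]
  d after turn [-0.0093  0.0381  0.1091]
```

```bash
echo '[[[-0.004,0.018,0.02,0.0035],[-0.0052,0.02,0.03,0],[0,0,0.03,0],[0,0,0.028,0],[0,0,0,0]]]' > m.json && python3 -m handwheel m.json >/dev/null; echo '[[[0,0,0,0],[0,0,0,0]]]' > m.json && python3 -m handwheel m.json>/dev/null; python3 go.py .522 .3196 .048 1.7925
python3 - <<'E'
from h import *
snap('side','s5');snap('top','t5')
s=load('s5');i0=load('side0')['img'].astype(int);d=np.abs(s['img'].astype(int)-i0).sum(2)[200:290,270:350]
print((d>80).sum()); 
if (d>80).any():
    v,u=np.nonzero(d>80);print(u.min()+270,u.max()+270,v.min()+200,v.max()+200)
from m import tf
t=np.array([.548,.0025])-[.002,-.0023];th=np.linspace(0,6.28,50)
for u0 in(.02,.006): # side-camera-biased housing pose: hanging / fallen
    P=np.r_[tf(t,-.3435,np.c_[.03+.02*np.cos(th),.02*np.sin(th),0*th+u0+.044]),tf(t,-.3435,[(.03,0,u0+.084)])];q=proj(s,P);print(u0,q.min(0).round(1),q.max(0).round(1),q[-1].round(1))
E
```

```text
t 11.78 pos [0.5242 0.3173 0.1229] ang 1.7876 tilt [0.0021 0.0007] w 0.0618 F [1.2 1.1 0.1] q [ 0.43  0.43  1.62 -0.    1.1  -1.36]
turn -0.0049 tool d now [0.0018 0.0027 0.0749]
  d after turn [0.0016 0.0027 0.0749]
309
270 328 200 247
0.02 [313.5 232.3] [328.7 249.3] [321.5 232.3]
0.006 [313.4 236.7] [328.5 253.6] [321.3 236.7]
```

```bash
echo '[[[0.0017,0.0027,0.02,-0.004],[0,0,0.025,0],[0,0,0.02,0],[0,0,0.0095,0],[0,0,0,0]]]' > m.json && python3 -m handwheel m.json 0.045 >/dev/null; echo '[[[0,0,0,0],[0,0,0,0]]]' > m.json && python3 -m handwheel m.json>/dev/null; python3 go.py .522 .3196 .048 1.7925; echo '[[[0,0,0,0],[0,0,0,0],[0,0,0,0],[0,0,0,0],[0,0,0,0]]]' > m.json && python3 -m handwheel m.json 0.005 60 ;echo '[[[0,0,0,0],[0,0,0,0],[0,0,0,0]]]' > m.json && python3 -m handwheel m.json; python3 go.py .522 .3196 .048 1.7925
```

```text
t 12.47 pos [0.5219 0.3206 0.0487] ang 1.7927 tilt [0.0031 0.0015] w 0.0453 F [ 0.1 -0.3  0.3] q [ 0.44  0.5   1.7   0.    0.94 -1.36]
turn 0.0002 tool d now [ 0.0001 -0.001   0.0007]
  d after turn [ 0.0001 -0.001   0.0007]
clock: 12.88
position: [0.5213, 0.3205, 0.0482]
ee_rot: [0.001, -0.111, 0.994, 0.0]
contact_force: [-0.6, -0.1, 5.7]
width: 0.0131
gripper_force: 59.4
clock: 13.13
position: [0.5213, 0.3205, 0.0482]
ee_rot: [0.001, -0.111, 0.994, 0.0]
contact_force: [-0.6, -0.0, 6.3]
width: 0.0129
gripper_force: 59.4
t 13.13 pos [0.5213 0.3205 0.0482] ang 1.7929 tilt [0.0021 0.0011] w 0.0129 F [-0.6 -0.   6.3] q [ 0.44  0.5   1.7   0.    0.94 -1.36]
turn 0.0004 tool d now [-0.0005 -0.001   0.0002]
  d after turn [-0.0005 -0.001   0.0002]
```

```bash
echo '[[[0,0,-0.02,0],[0,0,-0.035,0],[0,0,-0.035,0],[0,0,-0.035,0],[0,0,-0.035,0]]]' > m.json && python3 -m handwheel m.json - 90 >/dev/null; echo '[[[0,0,0,0],[0,0,0,0],[0,0,0,0]]]' > m.json && python3 -m handwheel m.json; python3 go.py .5212 .3205 .048 1.7925; python3 - <<'E'
from h import *
s=snap('side','s6');t=snap('top','t6')
R=lambda d,u0,v0,u1,v1,w,h: cv2.resize(d['img'][v0:v1,u0:u1,::-1],(w,h),interpolation=cv2.INTER_CUBIC)
cv2.imwrite('pics/v6.png',np.vstack([np.hstack([R(s,290,200,350,245,400,300),R(t,285,200,345,245,400,300)]),np.hstack([R(s,255,120,335,180,400,300),R(t,150,200,230,260,400,300)])]))
E
```

```text
clock: 13.8
position: [0.5196, 0.3196, 0.2059]
ee_rot: [-0.001, -0.111, 0.994, -0.0]
contact_force: [-0.4, 0.4, -2.4]
width: 0.0121
gripper_force: 88.0
t 13.8 pos [0.5196 0.3196 0.2059] ang 1.7928 tilt [-0.002  -0.0009] w 0.0121 F [-0.4  0.4 -2.4] q [ 0.44  0.36  1.5   0.    1.28 -1.36]
turn 0.0003 tool d now [-0.0021  0.0006  0.1579]
  d after turn [-0.0017  0.0005  0.1579]
```

View pics/v6.png

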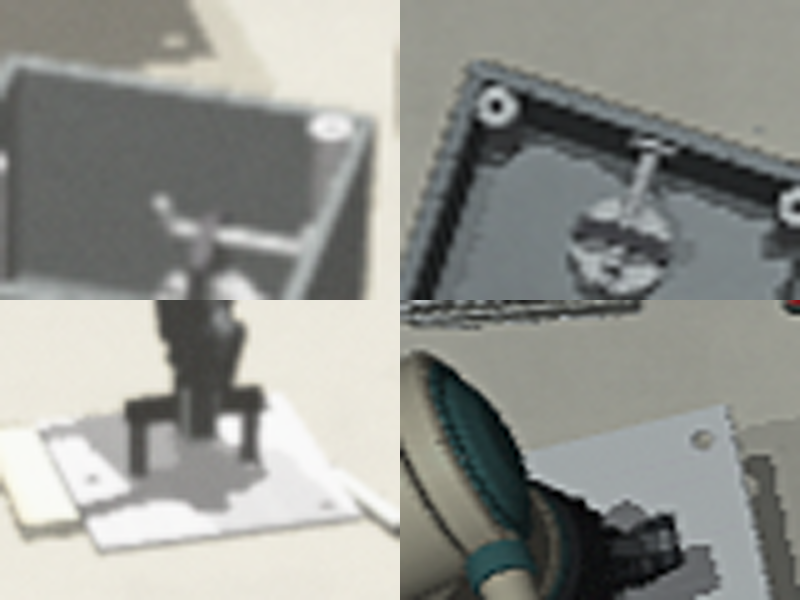

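The cartridge hangs on the hook: the bail's peak is at the bar in the upper-left crop (205,215), exactly at the hanging prediction, with the hook tip free to its left. The plate is held level, with hole0 at crop (93,178) and hole2 at (328,204). Now to the housing.

```bash
echo '[[[0,0,0,0.08],[0,0,0,0.1],[0,0,0,0.1],[0,0,0,0.1],[0,0,0,0.1]]]' > m.json && python3 -m handwheel m.json >/dev/null; echo '[[[0,0,0,0.0855],[0,0,0,0],[0,0,0,0]]]' > m.json && python3 -m handwheel m.json >/dev/null; python3 go.py .548 .0025 .206 1.2273
```

```text
t 14.57 pos [0.5199 0.3197 0.2052] ang 1.2295 tilt [-0.003  -0.0013] w 0.0126 F [ 0.5 -0.4 -2.2] q [ 0.44  0.36  1.5   0.    1.28 -0.79]
turn 0.0022 tool d now [-0.1327 -0.2895 -0.0005]
  d after turn [-0.1333 -0.2892 -0.0008]
```

```bash
echo '[[[-0.006,-0.013,0,0],[-0.010,-0.022,0,0],[-0.013,-0.028,0,0],[-0.013,-0.028,0,0],[-0.013,-0.028,0,0]]]' > m.json && python3 -m handwheel m.json >/dev/null; echo '[[[-0.013,-0.028,0,0],[-0.013,-0.028,0,0],[-0.013,-0.028,0,0],[-0.013,-0.028,0,0],[-0.012,-0.026,0,0]]]' > m.json && python3 -m handwheel m.json >/dev/null;  echo '[[[-0.009,-0.019,0,0],[-0.005,-0.012,0,0],[0,0,0,0],[0,0,0,0],[0,0,0,0]]]' > m.json && python3 -m handwheel m.json ; python3 go.py .548 .0025 .206 1.2273
```

```text
clock: 15.82
position: [0.5484, 0.0048, 0.2067]
ee_rot: [-0.0, 0.171, 0.985, 0.0]
contact_force: [0.2, -0.4, -2.9]
width: 0.0124
gripper_force: 88.0
t 15.82 pos [0.5484 0.0048 0.2067] ang 1.2278 tilt [-0.0006  0.0011] w 0.0124 F [ 0.2 -0.4 -2.9] q [-0.12  0.27  1.64  0.    1.24 -1.35]
turn 0.0005 tool d now [-0.0004 -0.0023  0.0007]
  d after turn [-0.0004 -0.0023  0.0007]
```

```bash
echo '[[[-0.0004,-0.0023,0.01,0],[0,0,0.01,0],[0,0,0.008,0],[0,0,0.0035,0],[0,0,0,0]]]' > m.json && python3 -m handwheel m.json >/dev/null; echo '[[[0,0,0,0],[0,0,0,0],[0,0,0,0]]]' > m.json && python3 -m handwheel m.json; python3 go.py .548 .0025 .1752 1.2273;  python3 - <<'E'
from m import *
st=readout.get_state()['position']; s=snap('side','s7'); t=snap('top','t7'); np.set_printoptions(linewidth=200)
for n,d in(('side',s),('top',t)):
  p=proj(d,tf(st[:2],-.3435,[(x,y,st[2]-.0432) for x,y in H3])); print(n,p.round(1).tolist())
  for u,v in p:
    u,v=int(round(u)),int(round(v)); print(u-8,v-6); print(d['img'][v-6:v+7,u-8:u+9].mean(2).astype(int))
E
```

```text
clock: 16.48
position: [0.5488, 0.0018, 0.1758]
ee_rot: [0.001, 0.171, 0.985, 0.0]
contact_force: [-0.1, 0.3, -2.6]
width: 0.0124
gripper_force: 88.0
t 16.48 pos [0.5488 0.0018 0.1758] ang 1.2274 tilt [ 0.001 -0.   ] w 0.0124 F [-0.1  0.3 -2.6] q [-0.12  0.29  1.68  0.    1.16 -1.35]
turn 0.0001 tool d now [0.001  0.0004 0.0006]
  d after turn [0.001  0.0004 0.0006]Traceback (most recent call last):
  File "<stdin>", line 4, in <module>
  File "h.py", line 12, in proj
    P=np.atleast_2d(P); c=(P-d['T'][:3,3])@d['T'][:3,:3]; p=c@d['K'].T; return p[:,:2]/p[:,2:]
                                                              ~^^^^^
KeyError: 'K'
```

```bash
python3 - <<'E'
from m import *
st=readout.get_state()['position']; s=load('s7'); t=load('t7'); np.set_printoptions(linewidth=200)
for n,d in(('side',s),('top',t)):
  p=proj(d,tf(st[:2],-.3435,[(x,y,st[2]-.0432) for x,y in H3])); print(n,p.round(1).tolist())
  for u,v in p:
    u,v=int(round(u)),int(round(v)); print(u-8,v-6); print(d['img'][v-6:v+7,u-8:u+9].mean(2).astype(int))
E
```

```text
side [[288.5, 217.9], [340.9, 212.7], [328.8, 240.1]]
281 212
[[231 233 234 241 247 248 247 236 187 180 183 182 179 176 150  97  85]
 [231 233 238 245 247 248 247 233 188 180 181 181 180 177 152  98  81]
 [233 234 242 247 248 248 247 232 190 182 180 179 178 174 150  99  82]
 [234 240 245 247 248 247 245 234 190 181 180 178 177 174 150  99  83]
 [236 243 246 248 247 243 240 227 189 180 179 177 178 174 150 102  82]
 [238 245 247 247 242 225 211 200 175 177 178 178 177 174 152  99  81]
 [238 242 243 243 232 198 159 149 158 175 176 175 173 175 150  98  82]
 [233 235 235 234 227 215 180 144 151 167 167 165 167 166 142 101  84]
 [233 233 233 231 232 231 210 156 149 150 147 148 149 147 139 118 104]
 [234 233 233 232 233 232 213 156 147 147 149 147 148 147 144 140 132]
 [234 234 237 236 235 233 214 159 149 152 158 157 160 158 155 149 149]
 [238 241 243 242 239 238 222 169 159 165 173 176 176 175 168 161 158]
 [236 239 233 234 234 233 220 182 173 174 176 177 177 177 176 175 176]]
333 207
[[235 232 234 232 232 232 231 232 231 233 232 232 232 231 232 229 208]
 [244 242 242 240 239 238 236 233 2
[... 3898 characters left out ...]
157 147  97  64  64  54  40  49 148 168 161 162 163 161 140]
 [151 152 156 144  94  61  62  53  40  39 148 169 162 162 164 148 133]
 [153 154 158 138  87  61  62  50  39  22 133 164 162 161 159 139 130]
 [154 154 158 134  85  62  58  47  37  72 140 163 163 163 160 140 132]
 [151 152 159 132  83  64  62  46  33 101 156 164 163 164 147 133 131]
 [149 151 157 131  80  67  63  44  30 108 156 165 162 160 137 127 133]
 [146 148 152 123  78  67  57  42  25 148 170 163 162 160 138 129 132]
 [144 146 147 115  76  64  58  43  23 147 169 163 164 147 131 129 132]
 [141 144 143 107  68  61  53  38  50 148 168 163 158 138 128 131 132]
 [140 142 135 100  65  60  53  36  44 147 168 163 160 139 129 131 131]]
```

```bash
python3 - <<'E'
from m import *
s=load('s7');z=.1758-.0432
W=[at_z(s,*p,z) for p in((287.6,218.2),(339.7,212.45),(327.5,240.03))]
print('plate side raw',fit2(H3,W),'housing side raw .5458 .0048 -.3412')
t=load('t7'); w=at_z(t,306.7,266.8,z); print('hole0 top',w, 'thread0 top raw', tf(np.array([.54988,.00221]),-.3435,[(-.062,0,0)]), 'raw direct', at_z(load('top0'),272+160.5/4.545-.5,202+297.5/4.545-.5,.112))
E
```

```text
plate side raw (array([0.54574182, 0.00165535]), np.float64(-0.33471726968418036), array([0.00098946, 0.00064401, 0.00089644])) housing side raw .5458 .0048 -.3412
hole0 top [0.49114588 0.02253218 0.1326    ] thread0 top raw [[0.49150194 0.02309065 0.        ]] raw direct [0.49157126 0.02288558 0.112     ]
```

Holes and threads agree within about 0.5 mm in the top view, and in x in the side view. I'll check y independently using the plate's edges.

```bash
cat > edge.py <<'E'
from m import *
def edges(fn,pose,z):
    d=load(fn); g=cv2.GaussianBlur(d['img'].astype(np.float32).mean(2),(0,0),.6); off=np.arange(-.008,.0081,.0005)
    for nm,f in(('-x',lambda a,o:(-.078-o,a)),('+x',lambda a,o:(.078+o,a)),('-y',lambda a,o:(a,-.08-o)),('+y',lambda a,o:(a,.08+o))):
        r=[]
        for a in np.linspace(-.07,.07,29):
            p=proj(d,tf(pose[:2],pose[2],[(*f(a,o),z) for o in off])).astype(np.float32)
            pr=cv2.remap(g,p[:,0],p[:,1],cv2.INTER_LINEAR).ravel(); k=-np.diff(pr); i=k.argmax()
            if k[i]>6 and pr[:4].mean()>145: r.append((off[i]+.00025)*1e3)
        print(fn,nm,len(r),'outward mm: med %.2f iqr %.2f'%(np.median(r),np.subtract(*np.percentile(r,[75,25]))) if r else '')
E
python3 - <<'E'
from edge import *
P=(.5488,.0018,-.3435)
C=(.52378,.31958,.2217)
for fn in('top','side'): edges(fn+'0',C,.005); edges(('t7','s7')[fn=='side'],P,.1326)
E
```

```text
top0 -x 1 outward mm: med 0.75 iqr 0.00
top0 +x 0 
top0 -y 1 outward mm: med -1.25 iqr 0.00
top0 +y 0 
t7 -x 16 outward mm: med -1.75 iqr 0.25
t7 +x 0 
t7 -y 0 
t7 +y 5 outward mm: med -0.25 iqr 2.50
side0 -x 0 
side0 +x 0 
side0 -y 0 
side0 +y 0 
s7 -x 0 
s7 +x 29 outward mm: med -2.25 iqr 2.00
s7 -y 23 outward mm: med 1.25 iqr 0.75
s7 +y 0
```

```bash
python3 - <<'E'
from m import *
def disc(d,P,r,bright):
    g=d['img'].astype(float).mean(2)
    out=[]
    for u,v in proj(d,P):
        for _ in range(4):
            U,V=np.meshgrid(np.arange(640),np.arange(480)); m=np.hypot(U-u,(V-v)*1.3)<r
            w=(g-np.percentile(g[m],30)) if bright else (np.median(g[m])-10-g); w=np.clip(w,0,None)*m; u,v=(U*w).sum()/w.sum(),(V*w).sum()/w.sum()
        out.append((u,v))
    return np.array(out)
h=(np.array([.54988,.00221]),-.3435);c=(np.array([.52378,.31958]),.2217);p=(np.array([.5488,.0018]),-.3435)
off={'top':np.zeros(2),'side':np.array([.0035,-.003])}
for n,fn in(('top','top0'),('side','side0'),('side','s5')):
  d=load(fn)
  q=disc(d,tf(h[0]-[.004,0]*(n=='side'),h[1],[(x,y,.112) for x,y in H3]),5,True); print(fn,'housing',q.round(2).tolist(),fit2(H3,[at_z(d,*a,.112) for a in q]))
  if fn!='s5':
    q=disc(d,tf(c[0]-[.004,0]*(n=='side'),c[1],[(x,y,.005) for x,y in H3]),4,False); print(fn,'cover',q.round(2).tolist(),fit2(H3,[at_z(d,*a,.005) for a in q]))
d=load('s7'); q=disc(d,tf(p[0]-[.003,0],p[1],[(x,y,.1326) for x,y in H3]),3.5,False);print('s7 plate',q.round(2).tolist(),fit2(H3,[at_z(d,*a,.1326) for a in q]),fit2(H3[1:],[at_z(d,*a,.1326) for a in q[1:]]))
# -y edge profile in t7
d=load('t7');g=d['img'].mean(2).astype(np.float32);o=np.arange(-.012,.0131,.001)
for a in(-.05,-.03,-.01,.01,.03,.05):
    pp=proj(d,tf(*p,[(a,-.08-k,.1326) for k in o])).astype(np.float32);print(a,cv2.remap(g,pp[:,0],pp[:,1],cv2.INTER_LINEAR).ravel().astype(int))
d=load('top0');g=d['img'].mean(2).astype(np.float32)
for a in(-.03,.03):
    pp=proj(d,tf(*c,[(a,-.08-k,.005) for k in o])).astype(np.float32);print('c',a,cv2.remap(g,pp[:,0],pp[:,1],cv2.INTER_LINEAR).ravel().astype(int))
E
```

```text
Traceback (most recent call last):
ValueError: operands could not be broadcast together with shapes (2,) (0,)
```

```bash
python3 - <<'E'
from m import *
def disc(d,P,r,bright):
    g=d['img'].astype(float).mean(2); out=[]
    U,V=np.meshgrid(np.arange(640),np.arange(480))
    for u,v in proj(d,P):
        for _ in range(4):
            m=np.hypot(U-u,(V-v)*1.3)<r
            w=(g-(np.percentile(g[m],90)+np.percentile(g[m],10))/2) if bright else (np.median(g[m])-10-g); w=np.clip(w,0,30)*m; u,v=(U*w).sum()/w.sum(),(V*w).sum()/w.sum()
        out.append((u,v))
    return np.array(out)
h=(np.array([.54988,.00221]),-.3435);c=(np.array([.52378,.31958]),.2217);p=(np.array([.5488,.0018]),-.3435)
for n,fn in(('top','top0'),('side','side0'),('side','s5')):
  d=load(fn); k=np.array([.004 if n=='side' else 0,0])
  q=disc(d,tf(h[0]-k,h[1],[(x,y,.112) for x,y in H3]),6,True); print(fn,'housing',q.round(2).tolist(),fit2(H3,[at_z(d,*a,.112) for a in q]))
  if fn!='s5':
    q=disc(d,tf(c[0]-k,c[1],[(x,y,.005) for x,y in H3]),4,False); print(fn,'cover',q.round(2).tolist(),fit2(H3,[at_z(d,*a,.005) for a in q]))
d=load('s7'); q=disc(d,tf(p[0]-k,p[1],[(x,y,.1326) for x,y in H3]),3.5,False);print('s7 plate',q.round(2).tolist(),fit2(H3,[at_z(d,*a,.1326) for a in q]),fit2(H3[1:],[at_z(d,*a,.1326) for a in q[1:]]))
o=np.arange(-.012,.0131,.001)
for fn,pz,z,A in(('t7',p,.1326,(-.05,-.03,-.01,.01,.03,.05)),('top0',c,.005,(-.03,.03))):
  d=load(fn);g=d['img'].astype(np.float32).mean(2)
  for a in A:
    pp=proj(d,tf(*pz,[(a,-.08-k,z) for k in o])).astype(np.float32);print(fn,a,cv2.remap(g,pp[:,0].copy(),pp[:,1].copy(),cv2.INTER_LINEAR).ravel().astype(int))
E
```

```text
top0 housing [[306.85, 266.62], [298.31, 214.56], [345.54, 229.85]] (array([0.55166828, 0.00159137]), np.float64(-0.33875721005337306), array([0.00093759, 0.00232315, 0.00274066]))
top0 cover [[208.77, 280.39], [177.87, 243.38], [220.84, 232.88]] (array([0.5237646 , 0.32064856]), np.float64(0.22201953215275566), array([0.0005886 , 0.00058597, 0.00059119]))
side0 housing [[282.54, 222.54], [340.3, 214.36], [327.67, 246.62]] (array([0.54318829, 0.01204629]), np.float64(-0.30245227085324233), array([0.00926419, 0.01298926, 0.01108001]))
side0 cover [[274.72, 201.05], [304.0, 187.0], [320.46, 209.64]] (array([0.51478754, 0.31144411]), np.float64(0.20397127254514485), array([0.00882933, 0.00985321, 0.01069695]))
s5 housing [[282.58, 222.56], [340.35, 214.4], [325.7, 245.27]] (array([0.54184718, 0.01411188]), np.float64(-0.3130749474939986), array([0.00797709, 0.01276332, 0.007188  ]))
s7 plate [[288.0, 219.0], [339.72, 212.44], [327.48, 240.13]] (array([5.45938813e-01, 1.60415881e-05]), np.float64(-0.32081942801875796), array([0.00259278, 0.00136584, 0.00242406])) (array([0.5455195, 0.002
[... 302 characters left out ...]
150]
t7 -0.01 [104  95 108 129 150 158 165 169 167 166 161 155 148 141 135 130 129 129
 130 135 142 145 147 149 149 148]
t7 0.01 [ 36  72 101 123 134 148 157 160 164 163 162 159 152 144 137 133 130 128
 128 128 132 137 142 146 148 148]
t7 0.03 [ 29  36  65 110 144 159 163 165 165 164 162 154 146 139 134 130 129 130
 130 130 130 131 130 130 130 130]
t7 0.05 [ 47  71 104 141 153 161 168 166 164 163 161 157 151 143 135 131 130 130
 130 131 131 131 131 131 131 131]
top0 -0.03 [160 160 161 161 161 161 161 162 164 166 155 139 124 124 128 132 138 144
 149 149 149 148 149 149 149 148]
top0 0.03 [160 160 160 160 161 161 162 163 164 156 143 130 130 132 135 139 144 149
 149 148 148 147 147 146 146 146]
```

```bash
echo '[[[0.0005,0.0014,0,0],[0,0,0,0],[0,0,0,0],[0,0,0,0]]]' > m.json && python3 -m handwheel m.json; python3 go.py .5488 .0035 .1752 1.2273; python3 - <<'E'
from m import *
np.set_printoptions(linewidth=200)
d=snap('side','s8'); snap('top','t8')
g=load('side0')['img'].astype(int).mean(2).astype(int)
print(g[213:225,332:350]);print(g[240:252,319:337])
g=load('s8')['img'].mean(2).astype(int)
print(g[208:217,333:346]);print(g[235:246,321:334])
g=load('t8')['img'].mean(2).astype(int);print(g[262:271,301:313])
g=load('top0')['img'].mean(2).astype(int);print(g[261:273,300:313])
E
```

```text
clock: 16.92
position: [0.5484, 0.0033, 0.1755]
ee_rot: [0.0, 0.171, 0.985, 0.0]
contact_force: [-0.2, 0.1, -1.8]
width: 0.0121
gripper_force: 88.0
t 16.92 pos [0.5484 0.0033 0.1755] ang 1.2274 tilt [0.0003 0.    ] w 0.0121 F [-0.2  0.1 -1.8] q [-0.12  0.29  1.69  0.    1.16 -1.35]
turn 0.0001 tool d now [-0.0003  0.0003  0.0003]
  d after turn [-0.0003  0.0003  0.0003]
[[227 228 227 227 227 226 227 227 227 227 228 227 227 226 228 227 226 189]
 [218 218 219 220 221 223 225 226 227 226 226 228 227 227 227 227 225 192]
 [186 187 193 198 202 216 215 217 218 219 219 224 224 226 226 226 222 193]
 [146 155 159 164 176 188 195 198 202 202 205 214 217 217 221 224 223 190]
 [108 107 113 125 150 191 216 220 219 209 195 184 185 194 208 222 221 187]
 [103 100 102 111 166 227 237 228 232 234 203 159 163 167 186 221 220 190]
 [ 97  99  96 108 170 229 232 217 223 232 211 168 168 151 177 222 222 198]
 [101 100  97 101 125 177 213 224 219 199 183 181 164 139 172 220 224 209]
 [ 99  98  97  98 106 124 144 155 152 145 157 172 149 123 174 222 225 222]
 [ 99 101  98  98 105 121 133 141 138 140 158 165 13
[... 2597 characters left out ...]
4 164 163 161 163 162 161 160 161 160]]
[[119 120 121 121 121 120 121 121 120 122 123 123 123]
 [120 119 121 120 121 120 122 121 121 122 125 124 126]
 [121 121 121 121 121 120 119 120 120 122 112 107 108]
 [103 103 118 122 119 116 136 145 136 111 103 108 110]
 [104 104 104 101 120 159 173 174 173 150 115 106 108]
 [106 106 105 100 137 167 129  65 142 174 133 105 108]
 [109 108 106 101 154 176  98   7 140 177 117  94 109]
 [ 68  70  99 106 130 166 147 103 152 157  84  88 109]
 [122 115 100  71  38 115 169 183 186 124  56  94 110]
 [125 127 126 123 112  94  76  62  45  33  78 108 112]
 [ 37  66 111 125 125 124 120 114  99  62  67 103 114]
 [ 89  53  36  38  64 110 124 125 125 123 129 107  71]]
```

```bash
python3 - <<'E'
from m import *
s=load('s8');t=load('t8');z=.1755-.0432
for T,H in(((339.25,218.55),(339.6,212.25)),((327.2,246.35),(327.5,239.9))): print('side mm',((at_z(s,*H,z)-at_z(s,*T,.112))*1e3).round(2))
print('top0 mm',((at_z(t,306.9,266.95,z)-at_z(t,306.9,266.9,.112))*1e3).round(2))
E
```

```text
side mm [-0.   -0.47 20.3 ]
side mm [ 0.05 -0.67 20.3 ]
top0 mm [-0.96 -0.63 20.3 ]
```

Hole-to-thread errors are now under 1 mm in both cameras, at 15.3 mm above the bosses. I'll make one last half-millimetre trim and hand in.

```bash
echo '[[[-0.0002,0.0006,0.0003,0],[0,0,0,0],[0,0,0,0],[0,0,0,0],[0,0,0,0]]]' > m.json && python3 -m handwheel m.json; python3 -c "
from rig import ticket; print(ticket.sign_off())"
```

```text
clock: 17.43
position: [0.5488, 0.0038, 0.1751]
ee_rot: [-0.0, 0.171, 0.985, 0.0]
contact_force: [0.2, 0.6, -1.5]
width: 0.012
gripper_force: 88.0
the job is handed in; nothing more can be done
None
```

The job is handed in at 17.4 s: the cartridge hangs free on the hook, and the gripper holds the cover level about 15 mm above the bosses, with each hole I could check within about 1 mm of its thread by the cameras; the sign-off returned no verdict.

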